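# Unlock the bar's cash box and hold the key turned

### The job

Open the cash box on the back bar: push the dust cover on its top to the side by its thumb tab until it clicks open and stays, then take the key with the square head from the key stand and push it fully home into the keyhole, wiggling it a little where the pins stick. Turn the key a quarter turn clockwise and finish while still gripping it there, because the lock springs back when the key is let go. Leave the round-headed key in the stand and do not disturb the glasses and bar tools.

Things in the scene. Friction and masses are not known exactly. Their poses are not given: they have to be found in the camera images.
- keyhole (a point): Centre of the key slot's mouth, in the top of the brass lock cylinder on the cash box, 74 mm above the work surface; z up. Slot straight down, 6.5 mm wide (x), 15.5 mm long (y), chamfered, over 30 mm deep. Frame turns with the lock. Two spring pins stick out of the slot's ends 10 and 21 mm down: each sticks and takes 10 to 15 N of straight push, less with a small wiggle along y.
- cash_box: Grey steel box, 150 (x) x 170 (y) x 70 mm, fixed to the surface; origin at the centre of its underside, keyhole at 20 mm along its -y. Turned up to 0.3 rad. On top, two low steel rails (12 mm high, 28 mm either side of the keyhole) guide the dust cover along y.
- thumb_tab (a point): Centre of the dark thumb tab on the steel dust cover (50 x 46 x 3 mm plate, top 80 mm above the work surface). Tab 10 mm thick (y), 36 mm wide (x), top at 99 mm; this point is 90 mm up. The cover opens along this frame's +y (robot's left). Shut, this point is 16 mm from the keyhole along +y, and the tab face to push, facing -y, 11 mm from it; it has clear plate beneath it.
- dust_cover (a joint): Slide of the dust cover in m: 0 shut over the keyhole, 0.045 open at the stop. It slides with about 1 N; a spring detent resists from 0.033 on (about 7 N), is passed at 0.038, then pushes it on towards 0.043 and holds it open; shutting it again takes about as much force.
- lock (a joint): Turn of the lock cylinder in rad: 0 at rest, growing clockwise seen from above, stop at 1.6 (a quarter turn is 1.57). A light spring (up to 0.1 N m) turns it back to 0 when let go. The key has about 0.1 rad of play in the slot.
- box_key_grip (a point): Centre of the square steel head, 10 thick (x) x 34 (y) x 30 mm high, of the upright key, z up. 33 mm below it is the shoulder (neck 9 x 20 mm above it); below that the blade, 30 mm long, 5 thick (x), 14 wide (y), round tip, fits either way round. Starts in either socket of the stand, this point 73 mm above the work surface. Fully home it is 33 mm above the keyhole. 60 g.
- spare_key_grip (a point): Centre of the round head (34 mm across, 10 mm thick along x) of another key, with a shorter blade, in the other socket of the key stand: not for this lock, to be left standing there. 73 mm above the work surface.
- key_stand: Wooden block 60 (x) x 130 (y) x 40 mm, fixed to the surface, turned up to 0.3 rad; origin at the centre of its underside. Sockets at 30 mm along its +y and -y hold the two keys upright, heads flat along y, shoulders on its top.
- jigger: Bystander: steel double-cone jigger, 43 x 43 x 76 mm, loose on the surface; origin at the centre of its underside.
- goblet: Bystander: small stemmed goblet glass, 53 x 53 x 114 mm, loose on the surface; origin at the centre of its underside.
- tumbler: Bystander: plain water tumbler, 64 x 64 x 84 mm, loose on the surface; origin at the centre of its underside.
- cork: Bystander: upright wine cork, 22 x 22 x 42 mm, loose on the surface; origin at the centre of its underside.
Mind the look-alikes: they are no part of the job. What is shaped like the part that bears box_key_grip but orange or turquoise is not meant.

How it is judged:
By the outcome, as a careful person would: the job done as asked, in the order asked, and still so for the second after the job is handed in, while the arm keeps its last pose, push and grip.
It also fails if it takes over 59 s, if anything falls off the work surface, if the arm or the gripper's body presses on something with over 40 N, if the wrist force passes 120 N, or if a joint passes its speed limit or range.

### The arm

A 6-joint arm with a two-finger parallel gripper is mounted at the origin on a cart in front of the work surface, level with it; the furniture and walls round the work are solid. World frame = base frame: x ahead of the robot, y to its left, z up, the work surface at z = 0. Lengths are in m, angles in rad, forces in N, time in s.
With the tool pointing down it reaches from about 0.375 to 0.975 m from the base axis. Payload 3.8 kg.
Tool frame: the origin (TCP) lies at the very end of the fingers, on their centre line; the grasp point (between the pads) lies 19 mm behind it; z points along the fingers, y is the line along which they close (so a half turn about z gives the same grasp; the last joint's range is limited). The gripper opens to 85 mm and grips with 20 to 120 N. Pads are 22 mm wide; open, the fingers measure 114 mm over their backs; the gripper's body (76 mm by 85 mm) begins 54 mm behind the grasp point. The pads swing forward as they close: fully open they stand 13 mm farther back than shut.
Start: joints at [-1.303, 0.264, 1.604, -0, 1.274, -0.037], TCP at [0.203, -0.644, 0.231] pointing down, gripper open.
Joint ranges: [-2.63, 2.63], [-0.94, 2.18], [0.31, 2.57], [-1.31, 4.45], [0, 2.66], [-2.55, 2.55]. Speed limits (rad/s): [2.57, 2.57, 3.14, 3.14, 3.14, 3.14].

### API

Orientations are given as a rotation vector (axis times angle).
In Python, from workcell import read_state, read_camera, calibration, finish_job gives the robot as it stands.
- The arm moves only by the tool step_arm, never from a script. Its argument "commands" is a list of rows, each an object of numbers: "fingers": the gripper's target within -1 to 1 (shut at 1, half-way at 0, fully open at -1); "dx", "dy", "dz": the shift along the tool's x, y, z in m; "roll": the turn about the tool's z in degrees. In form: [{"fingers": .., "dx": .., "dy": .., "dz": .., "roll": ..}, ...]. A call has 1 to 8 rows; each row is the pose to reach, as a shift and turn from the pose commanded when the call began, along the tool's axes at that moment; what a row does not reach only later rows make up. A row lasts 1/8 s, in which the tool goes at most 62.5 mm and 10.7 degrees, less where a joint would pass 70% of its speed; a pose out of reach is approached as far as the arm can. A call with a gripper value outside its range is refused whole. The fingers move at their own pace and stop on an object; "squeeze" is the grip in N (left out, the last holds). Time passes only in rows, so rows that repeat a pose let the fingers close. It gives the time, the measured TCP pose, the force, the opening and the grip force at its end, in the units of the state.
- read_state(): the state, without advancing time (a new reading comes with each control period).
- read_camera(name): name is "scene" or "top" or "wrist"; returns (picture, depth): 420x560x3 uint8, blue, green, red; 420x560 float32, m along the optical axis (not along the pixel's ray), 0 where there is no reading.
- calibration(name): a dict with "intrinsics" (3x3 intrinsics, pixels), "world_to_cam" (4x4, takes a point from world to camera coordinates). Camera axes: x right, y up, looking along -z (the intrinsics and any distortion apply to the point x, -y, -z); pixel columns grow to the right and rows downward; lengths in m; the calibration is good to about 2 mm. A picture is of the moment at which its call begins: read the wrist's pose just before it. calibration takes no time and is no camera call; for the wrist camera it gives the pose at the moment of the call.
- finish_job(): hands the job in; it is judged then, once.
The state is a dict: "time": time; "q": joint angles; "joint_vel": joint speeds; "joint_torque": joint torques, N m; "tool_pos": TCP position; "tcp_rot": TCP orientation; "wrist_force": force on the tool from outside, world axes, zero at the start; "torque": the same for the moment, N m; "width": opening from 0.0 (shut) to 1.0 (fully open); "grip_force": force on a finger pad.
Only numpy, scipy, OpenCV 4.12 (cv2) and the standard library are available. Lean on these libraries where they do the work, as an engineer would, in place of code of your own. Each camera call takes 0.05 s, during which the arm holds its last target. There are 200 camera calls.

## Working session

There is one attempt and no reset: what is moved stays moved. The work goes in short steps, Python scripts to look and compute and a tool call to move; the robot and the scene stay as the last step left them, time stands still between calls to the robot, and variables do not carry over. Pictures are saved under pics/ and viewed, at most 10 in all, crops included, and the job is handed in when it is done.

Besides the shell and the picture viewer there is one more tool, called after "Emit:" as name(argument=value, ...), one argument or row to a line, values as JSON. step_arm: Moves the arm, as the interface text tells. Its arguments: {"type":"object","properties":{"commands":{"type":"array","items":{"type":"object","properties":{"fingers":{"type":"number"},"dx":{"type":"number"},"dy":{"type":"number"},"dz":{"type":"number"},"roll":{"type":"number"}}}},"squeeze":{"type":"number"}},"required":["commands"]}

```bash
ls; mkdir -p pics; cat > h.py <<'E'
import numpy as np,cv2
from workcell import read_state, read_camera, calibration, finish_job
def snap(n,f=None):
    c=calibration(n); im,d=read_camera(n)
    if f: cv2.imwrite('pics/'+f,im)
    return im,d,c
def pw(c,d,u,v,dep=None):
    K=c['intrinsics'];z=d[int(v),int(u)] if dep is None else dep
    p=np.array([(u-K[0][2])/K[0][0]*z,-(v-K[1][2])/K[1][1]*z,-z,1])
    return (np.linalg.inv(c['world_to_cam'])@p)[:3]
def world(c,d):
    K=np.array(c['intrinsics']);v,u=np.mgrid[:d.shape[0],:d.shape[1]]
    P=np.stack([(u-K[0,2])/K[0,0]*d,-(v-K[1,2])/K[1,1]*d,-d,np.ones_like(d)],-1)
    return (P@np.linalg.inv(c['world_to_cam']).T)[...,:3]
E
python3 - <<'E'
from h import *
for n in ('top','scene'):
    im,d,c=snap(n,n+'0.png'); np.savez(n+'0.npz',im=im,d=d)
    print(n,{k:np.round(v,3).tolist() for k,v in c.items()})
a=[cv2.imread(f'pics/{n}0.png') for n in('top','scene')]
print(read_state())
E
```

```text
pics
top {'intrinsics': [[454.194, 0.0, 282.937], [0.0, 454.194, 210.212], [0.0, 0.0, 1.0]], 'world_to_cam': [[0.008, -1.0, -0.001, -0.183], [0.977, 0.008, 0.212, -0.521], [-0.212, -0.003, 0.977, -1.157], [0.0, 0.0, 0.0, 1.0]]}
scene {'intrinsics': [[488.258, 0.0, 277.614], [0.0, 488.258, 207.907], [0.0, 0.0, 1.0]], 'world_to_cam': [[0.565, -0.825, -0.009, -0.429], [0.511, 0.341, 0.789, -0.267], [-0.648, -0.45, 0.614, -0.989], [0.0, 0.0, 0.0, 1.0]]}
{'time': 0.1, 'q': array([-1.30289494e+00,  2.64732460e-01,  1.60525600e+00,  1.06120947e-06,
        1.27372063e+00, -3.68648056e-02]), 'joint_vel': array([-0.00093664, -0.00206787, -0.00237101, -0.00126852,  0.00079451,
       -0.00024355]), 'joint_torque': array([ 5.95977654e-04, -5.16709936e+01, -3.68590844e+01, -5.58971544e-05,
        6.19856233e-03, -7.01939157e-06]), 'tool_pos': array([ 0.20238932, -0.64323431,  0.23003969]), 'tcp_rot': array([-3.10311030e+00, -4.76555423e-01,  3.81347112e-04]), 'wrist_force': array([ 0.68381925,  0.51162938, -0.45226291]), 'torque': array([ 0.02099056, -0.00654413, -0.0139883 ]), 'grip_force': 0.0, 'width': 1.0017117949300034}
```

View pics/top0.png

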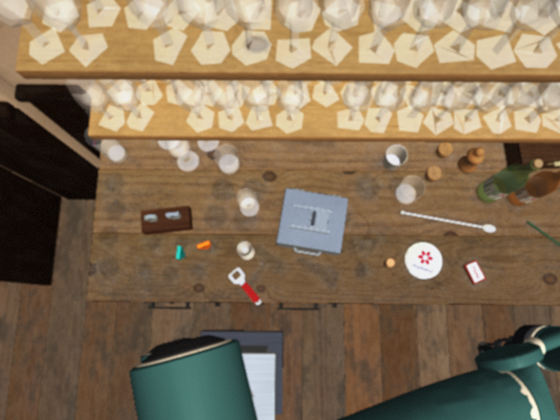

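View pics/scene0.png

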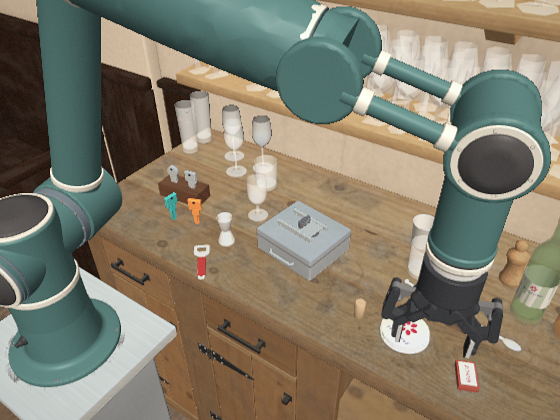

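The top view shows the box at (313,220) and the key stand at (166,220), with heads at (151,217) and (172,215). The goblet is at (248,203), the jigger at (246,250) and the cork at (390,263). The look-alike keys are turquoise (180,252) and orange (204,245), and lie flat. In the scene view the stand's keys are at (172,173) and (190,178).

```bash
python3 - <<'E'
from h import *
T=np.load('top0.npz');S=np.load('scene0.npz')
ct,cs=calibration('top'),calibration('scene')
a=cv2.resize(T['im'][185:265,130:360],None,fx=3.4,fy=3.4,interpolation=cv2.INTER_CUBIC)
b=cv2.resize(S['im'][150:230,150:270],None,fx=3.4,fy=3.4,interpolation=cv2.INTER_CUBIC)
b2=cv2.resize(S['im'][195:275,245:355],None,fx=3.4,fy=3.4,interpolation=cv2.INTER_CUBIC)
bb=np.hstack([b,b2]);W=max(a.shape[1],bb.shape[1])
f=lambda x:np.pad(x,((0,0),(0,W-x.shape[1]),(0,0)))
cv2.imwrite('pics/crop1.png',np.vstack([f(a),f(bb)]))
for n,(D,c) in {'top':(T,ct),'scene':(S,cs)}.items():
    P=world(c,D['d']); z=P[...,2]; ok=(D['d']>0)&(P[...,0]>.3)&(P[...,0]<.9)&(P[...,1]>-.4)&(P[...,1]<.4)
    def fit(lo,hi,y0,y1,name):
        m=ok&(z>lo)&(z<hi)&(P[...,1]>y0)&(P[...,1]<y1)
        m=m.astype(np.uint8);k,l,st,ce=cv2.connectedComponentsWithStats(m)
        for i in range(1,k):
            if st[i,4]>8:
                Q=P[l==i][:,:2].astype(np.float32);r=cv2.minAreaRect(Q)
                print(n,name,st[i,4],np.round(P[l==i].mean(0),4),'rect',np.round(r[0],4),np.round(r[1],4),round(r[2],1),'px',ce[i].round())
    fit(.06,.076,-.22,.0,'boxtop'); fit(.085,.105,-.22,.0,'tab')
    fit(.034,.046,.15,.4,'stand'); fit(.055,.1,.15,.4,'heads')
    fit(.03,.2,-.4,.25,'obst')
E
```

```text
top boxtop 36 [ 0.6932 -0.0194  0.0693] rect [ 0.6905 -0.0241] [0.047  0.0127] 86.2 px [225. 148.]
top boxtop 37 [ 0.642  -0.0322  0.0669] rect [ 0.644  -0.0307] [0.0178 0.0556] 21.9 px [229. 166.]
top boxtop 990 [ 0.4952 -0.1937  0.0711] rect [ 0.5034 -0.1896] [0.1562 0.0576] 0.0 px [289. 219.]
top boxtop 60 [ 0.5586 -0.0769  0.0674] rect [ 0.5548 -0.0768] [0.0232 0.0462] 27.6 px [245. 196.]
top boxtop 54 [ 0.4212 -0.0726  0.0692] rect [ 0.4172 -0.0736] [0.0268 0.0359] 69.3 px [242. 247.]
top boxtop 9 [ 0.4104 -0.0918  0.0698] rect [ 0.4098 -0.092 ] [0.0042 0.0167] 62.7 px [249. 251.]
top tab 35 [ 0.5624 -0.0757  0.0944] rect [ 0.5599 -0.0787] [0.0148 0.0456] 13.4 px [244. 192.]
top tab 41 [ 0.5239 -0.09    0.0957] rect [ 0.5276 -0.0886] [0.0196 0.05  ] 21.1 px [249. 206.]
top stand 31 [0.6776 0.2787 0.0399] rect [0.6775 0.2789] [0.0111 0.039 ] 48.9 px [119. 156.]
top stand 368 [0.4937 0.1773 0.0417] rect [0.4948 0.1766] [0.0614 0.0573] 6.1 px [151. 221.]
top heads 36 [0.7022 0.3198 0.0831] rect [0.7036 0.3203] [0.0069 0.0228] 64.0 px [ 99. 142.]
top heads 148 [0.6773 0.2801 0.0784]
[... 2273 characters left out ...]
2 px [171. 182.]
scene heads 547 [0.7474 0.2876 0.0779] rect [0.7564 0.2976] [0.1874 0.0601] 4.0 px [200. 122.]
scene heads 139 [0.8426 0.1783 0.0787] rect [0.8428 0.1781] [0.052  0.0114] 81.1 px [246. 119.]
scene heads 109 [0.4938 0.1662 0.0755] rect [0.4953 0.1679] [0.0132 0.0357] 9.5 px [172. 171.]
scene obst 7620 [ 0.7838 -0.0917  0.0931] rect [ 0.682  -0.0738] [0.6492 0.3384] 89.5 px [309. 147.]
scene obst 1277 [0.4709 0.1096 0.0526] rect [0.463  0.1157] [0.1814 0.1415] 33.5 px [183. 189.]
scene obst 4115 [ 0.4741 -0.2678  0.0661] rect [ 0.4878 -0.2561] [0.172  0.1626] 81.0 px [303. 236.]
scene obst 271 [ 0.4155 -0.0796  0.0599] rect [ 0.4158 -0.079 ] [0.0387 0.038 ] 82.1 px [224. 222.]
```

View pics/crop1.png

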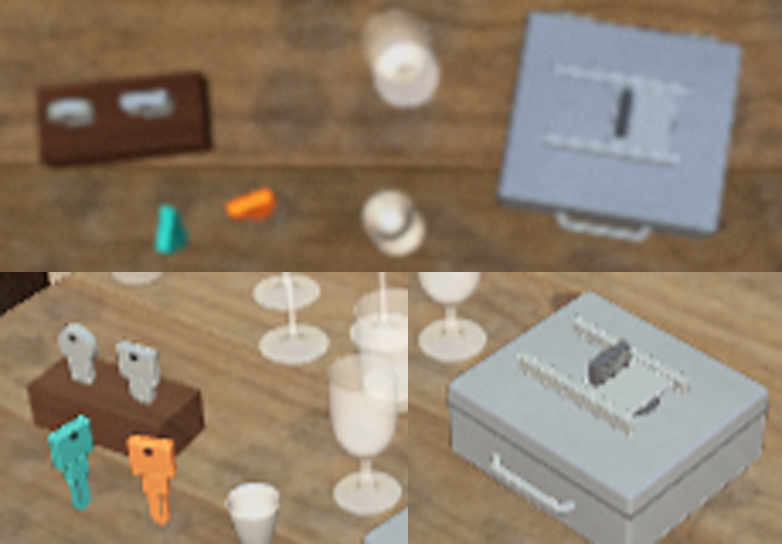

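In the crop, the square-headed key is in the stand's -y socket at scene (190,178), with the round key at (172,173). The upright turquoise and orange look-alikes are in front at (172,206) and (195,210). The box tab is dark, at top (313,218). I choose the steel square head. Next I go above the cover and look from close by.

```bash
cat >> h.py <<'E'
from scipy.spatial.transform import Rotation as R
def to(p,yaw_y=None):
    """shift (tool axes) and roll (deg) to bring TCP to p with tool y at yaw_y deg"""
    s=read_state();M=R.from_rotvec(s['tcp_rot']).as_matrix()
    y=np.degrees(np.arctan2(M[1,1],M[0,1]))
    r=None if yaw_y is None else round(-((yaw_y-y+180)%360-180),1)
    print('t',round(s['time'],2),'tcp',s['tool_pos'].round(4),'yawy',y.round(1),'tilt',M[:,2].round(3),'F',s['wrist_force'].round(1),'w',round(s['width'],3))
    print('shift mm',(M.T@(np.array(p)-s['tool_pos'])*1000).round(1),'roll',r)
E
python3 -c "
from h import *
to([.489,-.28,.24],-9)"
```

```text
t 0.1 tcp [ 0.2024 -0.6432  0.23  ] yawy -72.5 tilt [-0.001  0.002 -1.   ] F [ 0.7  0.5 -0.5] w 1.002
shift mm [ 382.4 -260.5   -9.4] roll -63.5
```

Emit:
step_arm(
  commands=[
    {"fingers": 1, "dx": 0.048, "dy": -0.033, "dz": -0.01, "roll": -8},
    {"fingers": 1, "dx": 0.096, "dy": -0.065, "dz": -0.01, "roll": -16},
    {"fingers": 1, "dx": 0.143, "dy": -0.098, "dz": -0.01, "roll": -24},
    {"fingers": 1, "dx": 0.191, "dy": -0.13, "dz": -0.01, "roll": -32},
    {"fingers": 1, "dx": 0.239, "dy": -0.163, "dz": -0.01, "roll": -40},
    {"fingers": 1, "dx": 0.287, "dy": -0.195, "dz": -0.01, "roll": -48},
    {"fingers": 1, "dx": 0.335, "dy": -0.228, "dz": -0.01, "roll": -56},
    {"fingers": 1, "dx": 0.382, "dy": -0.26, "dz": -0.01, "roll": -63.5},
  ],
)

```text
time: 1.1
tool_pos: [0.4896, -0.2794, 0.2409]
tcp_rot: [-2.385, -2.045, 0.0]
wrist_force: [0.6, -0.6, 0.2]
width: -0.001
grip_force: 0.0
```

Emit:
step_arm(
  commands=[
    {"fingers": 1},
    {"fingers": 1},
  ],
)

```text
invalid input
```

```bash
python3 -c "
from h import *
to([.489,-.28,.24],-9)
im,d,c=snap('wrist','w1.png');np.savez('w1.npz',im=im,d=d,K=c['intrinsics'],W=c['world_to_cam'])
print(c)"
```

```text
t 1.1 tcp [ 0.4896 -0.2794  0.2409] yawy -8.8 tilt [-0.  0. -1.] F [ 0.6 -0.6  0.2] w -0.001
shift mm [-0.7 -0.5  0.9] roll 0.2
{'intrinsics': array([[296.00789741,   0.        , 282.54318308],
       [  0.        , 296.00789741, 206.64503398],
       [  0.        ,   0.        ,   1.        ]]), 'world_to_cam': array([[ 9.88290186e-01, -1.52585915e-01,  2.14899126e-04,
        -5.27536775e-01],
       [ 1.45709963e-01,  9.43335149e-01, -2.98139904e-01,
         2.34554798e-01],
       [ 4.52892282e-02,  2.94680054e-01,  9.54522159e-01,
        -3.28624333e-01],
       [ 0.00000000e+00,  0.00000000e+00,  0.00000000e+00,
         1.00000000e+00]])}
```

View pics/w1.png

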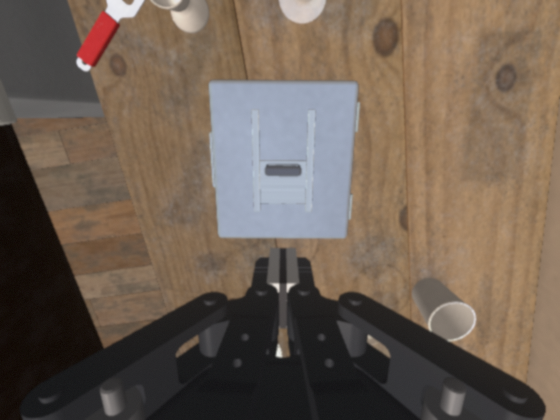

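The wrist view shows the box square-on, with the tab at (283,170), plate below it, and rails at columns 256 and 310. The closed fingertips are at (284,250).

```bash
cat >> h.py <<'E'
def boxmeas(im,d,c):
    P=world(c,d);z=P[...,2]
    near=(np.abs(P[...,0]-.49)<.13)&(np.abs(P[...,1]+.25)<.14)&(d>0)
    m=(near&(z>.06)&(z<.078)).astype(np.uint8);k,l,st,ce=cv2.connectedComponentsWithStats(m)
    i=1+st[1:,4].argmax();r=cv2.minAreaRect(P[l==i][:,:2].astype(np.float32));print('box',np.round(r[0],4),np.round(r[1],4),r[2],'z',np.median(z[l==i]))
    g=cv2.cvtColor(im,cv2.COLOR_BGR2GRAY)
    inbox=(np.hypot(P[...,0]-r[0][0],P[...,1]-r[0][1])<.075)
    t=(inbox&(z>.086)&(z<.11)).astype(np.uint8);k,l,st,ce=cv2.connectedComponentsWithStats(t)
    for i in range(1,k):
        if st[i,4]>20: q=cv2.minAreaRect(P[l==i][:,:2].astype(np.float32));print('tab',st[i,4],np.round(q[0],4),np.round(q[1],4),q[2],'z',np.percentile(z[l==i],[10,50,90]).round(4),ce[i].round())
    return P
E
python3 -c "
from h import *
D=np.load('w1.npz');c={'intrinsics':D['K'],'world_to_cam':D['W']}
P=boxmeas(D['im'],D['d'],c)
g=cv2.cvtColor(D['im'],cv2.COLOR_BGR2GRAY)
print(g[160:182,283]);print(np.round(P[160:182,283],3).tolist());print(g[170,255:315])
T=np.load('top0.npz');boxmeas(T['im'],T['d'],calibration('top'))
"
```

```text
box [ 0.4944 -0.2558] [0.1689 0.1503] 80.83497619628906 z 0.07009656178056622
tab 420 [ 0.4946 -0.2565] [0.0096 0.0355] 81.22259521484375 z [0.0939 0.0984 0.0996] [283. 170.]
[158 169 173 159 137 116  95  88  93  97 101 100 101 101 103 118 146 169
 180 183 185 185]
[[0.496, -0.249, 0.08], [0.496, -0.25, 0.081], [0.495, -0.251, 0.079], [0.495, -0.252, 0.08], [0.495, -0.252, 0.087], [0.495, -0.252, 0.094], [0.495, -0.253, 0.097], [0.495, -0.253, 0.098], [0.495, -0.254, 0.1], [0.495, -0.255, 0.099], [0.495, -0.256, 0.099], [0.495, -0.257, 0.099], [0.494, -0.258, 0.099], [0.494, -0.259, 0.099], [0.494, -0.26, 0.098], [0.494, -0.261, 0.098], [0.493, -0.266, 0.081], [0.493, -0.267, 0.079], [0.493, -0.268, 0.08], [0.493, -0.269, 0.081], [0.493, -0.27, 0.08], [0.492, -0.271, 0.08]]
[183 183 184 183 178 182 186 185 176 154 122 103  99 100 100  99 100 100
  99 101 101 100 100 100 102 101 100 100 101 100 100  98  99 100 100 101
 101 101 100 100 100 100 100  99  96 104 136 171 184 187 184 180 182 182
 182 185 187 180 168 165]
box [ 0.4958 -0.2545] [0.1699 0.1537] 80.66817474365234 z 0.07138501161236244
tab 68 [ 0.5002 -0.2586] [0.0161 0.0477] 70.36738586425781 z [0.0878 0.0986 0.1018] [313. 217.]
```

```bash
python3 -c "
from h import *
to([.4912,-.2784,.087],-9)"
```

```text
t 1.15 tcp [ 0.4934 -0.2739  0.2409] yawy -8.4 tilt [ 0.003  0.005 -1.   ] F [2.7 2.7 0.8] w 0.0
shift mm [ -5.6  -1.9 153.9] roll 0.6
```

Emit:
step_arm(
  commands=[
    {"fingers": 1, "dx": 0.001, "dy": 0.0015, "dz": 0.05, "roll": 0},
    {"fingers": 1, "dx": 0.001, "dy": 0.0015, "dz": 0.09, "roll": 0},
    {"fingers": 1, "dx": 0.001, "dy": 0.0015, "dz": 0.12, "roll": 0},
    {"fingers": 1, "dx": 0.001, "dy": 0.0015, "dz": 0.14, "roll": 0},
    {"fingers": 1, "dx": 0.001, "dy": 0.0015, "dz": 0.15, "roll": 0},
    {"fingers": 1, "dx": 0.001, "dy": 0.0015, "dz": 0.153, "roll": 0},
    {"fingers": 1, "dx": 0.001, "dy": 0.0015, "dz": 0.153, "roll": 0},
  ],
)

```text
time: 2.02
tool_pos: [0.4909, -0.2808, 0.0889]
tcp_rot: [2.389, 2.039, 0.0]
wrist_force: [0.1, 1.1, -0.2]
width: -0.001
grip_force: 0.0
```

Emit:
step_arm(
  commands=[
    {"fingers": 1, "dx": 0.006, "dy": 0, "dz": 0, "roll": 0},
    {"fingers": 1, "dx": 0.012, "dy": 0, "dz": 0, "roll": 0},
    {"fingers": 1, "dx": 0.018, "dy": 0, "dz": 0, "roll": 0},
    {"fingers": 1, "dx": 0.024, "dy": 0, "dz": 0, "roll": 0},
    {"fingers": 1, "dx": 0.03, "dy": 0, "dz": 0, "roll": 0},
    {"fingers": 1, "dx": 0.035, "dy": 0, "dz": 0, "roll": 0},
  ],
)

```text
time: 2.78
tool_pos: [0.4961, -0.2455, 0.0883]
tcp_rot: [2.389, 2.04, -0.0]
wrist_force: [-0.2, -0.5, 0.6]
width: 0.002
grip_force: 0.5
```

Emit:
step_arm(
  commands=[
    {"fingers": 1, "dx": 0.004, "dy": 0, "dz": 0, "roll": 0},
    {"fingers": 1, "dx": 0.008, "dy": 0, "dz": 0, "roll": 0},
    {"fingers": 1, "dx": 0.011, "dy": 0, "dz": 0, "roll": 0},
    {"fingers": 1, "dx": 0.014, "dy": 0, "dz": 0, "roll": 0},
    {"fingers": 1, "dx": 0.014, "dy": 0, "dz": 0, "roll": 0},
  ],
)

```text
time: 3.4
tool_pos: [0.4981, -0.2313, 0.088]
tcp_rot: [-2.388, -2.039, -0.0]
wrist_force: [-0.2, -0.7, -0.0]
width: -0.003
grip_force: 0.0
```

Emit:
step_arm(
  commands=[
    {"fingers": 1, "dx": 0.002, "dy": 0, "dz": 0, "roll": 0},
    {"fingers": 1, "dx": 0.004, "dy": 0, "dz": 0, "roll": 0},
    {"fingers": 1, "dx": 0.004, "dy": 0, "dz": 0, "roll": 0},
  ],
)

```text
time: 3.78
tool_pos: [0.4982, -0.2309, 0.0881]
tcp_rot: [2.386, 2.039, -0.006]
wrist_force: [-2.5, -10.8, -2.7]
width: 0.002
grip_force: 5.7
```

Emit:
step_arm(
  commands=[
    {"fingers": 1, "dx": -0.02, "dy": 0, "dz": 0, "roll": 0},
    {"fingers": 1, "dx": -0.06, "dy": 0, "dz": -0.04, "roll": 0},
    {"fingers": 1, "dx": -0.08, "dy": 0, "dz": -0.09, "roll": 0},
    {"fingers": 1, "dx": -0.08, "dy": 0, "dz": -0.14, "roll": 0},
    {"fingers": 1, "dx": -0.08, "dy": 0, "dz": -0.15, "roll": 0},
    {"fingers": 1, "dx": -0.08, "dy": 0, "dz": -0.15, "roll": 0},
    {"fingers": 1, "dx": -0.08, "dy": 0, "dz": -0.15, "roll": 0},
  ],
)

```text
time: 4.65
tool_pos: [0.4853, -0.3063, 0.236]
tcp_rot: [-2.387, -2.037, 0.001]
wrist_force: [-0.8, 0.2, 0.2]
width: -0.001
grip_force: 0.0
```

```bash
python3 -c "
from h import *
to([.5034,.1108,.2],7)
im,d,c=snap('wrist','w2.png');np.savez('w2.npz',im=im,d=d,K=c['intrinsics'],W=c['world_to_cam'])
cv2.imwrite('pics/w2c.png',cv2.resize(im[60:260,180:380],None,fx=3,fy=3,interpolation=cv2.INTER_CUBIC))
boxmeas(im,d,c)"
```

```text
t 4.65 tcp [ 0.4853 -0.3063  0.236 ] yawy -9.0 tilt [-0.003  0.002 -1.   ] F [-0.8  0.2  0.2] w -0.001
shift mm [414.7 -47.4  36.9] roll -16.0
box [ 0.4944 -0.2569] [0.1699 0.1505] 80.95603942871094 z 0.07014894884604467
tab 499 [ 0.5011 -0.2163] [0.0099 0.035 ] 80.95372009277344 z [0.0963 0.0986 0.0997] [283.  96.]
```

View pics/w2c.png

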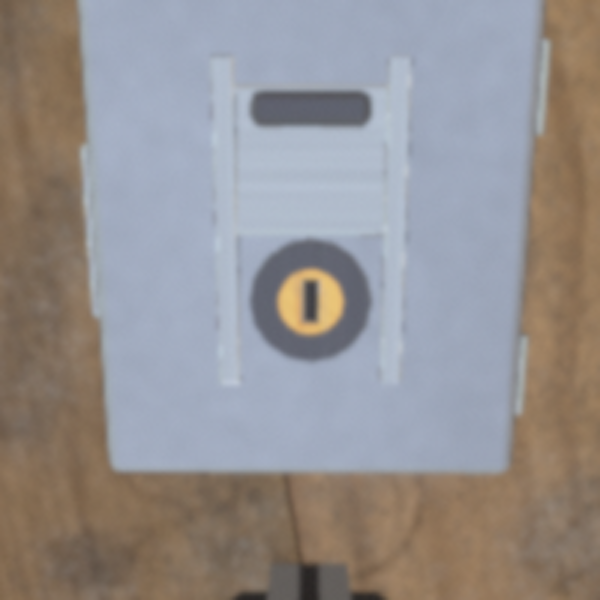

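The cover is open and stays so: the tab is at crop (310,108). The brass cylinder and slot are exposed at crop (310,300), image (283,160), with the slot along box y. Now to the key stand.

```bash
python3 -c "
from h import *
D=np.load('w2.npz');c={'intrinsics':D['K'],'world_to_cam':D['W']}
im=D['im'][130:190,250:315].astype(int)
m=(im[...,2]-im[...,0]>40);v,u=np.nonzero(m);u0,v0=(u.min()+u.max())/2+250,(v.min()+v.max())/2+130
print(u0,v0,len(u),u.mean()+250,v.mean()+130, D['d'][int(v0)-4:int(v0)+6,int(u0)])
P=world(c,D['d'])[130:190,250:315][m];print(P[:,2].mean())
from itertools import product
W=np.linalg.inv(c['world_to_cam']);C=W[:3,3];r=pw(c,D['d'],u0,v0,1.)-C;print('keyhole',C+r*(.074-C[2])/r[2])
to([.507,.055,.24],7)"
```

```text
283.0 160.0 329 283.1246200607903 160.20060790273556 [0.30596244 0.30643004 0.3082327  0.30675    0.3076965  0.30707407
 0.3079478  0.30914152 0.31008366 0.3086418 ]
0.07545532980657817
keyhole [ 0.49108903 -0.27599802  0.074     ]
t 4.7 tcp [ 0.4852 -0.3062  0.2357] yawy -9.0 tilt [-0.003  0.003 -1.   ] F [ 0.2 -0.2 -0.2] w -0.001
shift mm [360.2 -35.1  -3.4] roll -16.0
```

Emit:
step_arm(
  commands=[
    {"fingers": 0, "dx": 0.045, "dy": -0.005, "dz": 0, "roll": -2},
    {"fingers": 0, "dx": 0.09, "dy": -0.01, "dz": 0, "roll": -4},
    {"fingers": 0, "dx": 0.135, "dy": -0.015, "dz": 0, "roll": -6},
    {"fingers": 0, "dx": 0.18, "dy": -0.02, "dz": 0, "roll": -8},
    {"fingers": 0, "dx": 0.225, "dy": -0.025, "dz": 0, "roll": -10},
    {"fingers": 0, "dx": 0.27, "dy": -0.03, "dz": 0, "roll": -12},
    {"fingers": 0, "dx": 0.315, "dy": -0.035, "dz": 0, "roll": -14},
    {"fingers": 0, "dx": 0.36, "dy": -0.035, "dz": 0, "roll": -16},
  ],
)

```text
time: 5.7
tool_pos: [0.507, 0.0555, 0.2364]
tcp_rot: [-2.079, -2.352, 0.004]
wrist_force: [0.9, -0.1, 0.6]
width: 0.501
grip_force: 0.0
```

Emit:
step_arm(
  commands=[
    {"fingers": 0, "dx": 0, "dy": 0, "dz": 0, "roll": 0},
    {"fingers": 0, "dx": 0, "dy": 0, "dz": 0, "roll": 0},
    {"fingers": 0, "dx": 0, "dy": 0, "dz": 0, "roll": 0},
  ],
)

```text
time: 6.08
tool_pos: [0.5079, 0.0529, 0.2376]
tcp_rot: [-2.084, -2.35, 0.002]
wrist_force: [-0.8, -0.3, 1.8]
width: 0.499
grip_force: 0.0
```

```bash
python3 -c "
from h import *
to([.5034,.1108,.2],7)
im,d,c=snap('wrist','w3.png');np.savez('w3.npz',im=im,d=d,K=c['intrinsics'],W=c['world_to_cam'])
P=world(c,d);z=P[...,2]
m=((d>0)&(abs(P[...,0]-.5)<.05)&(abs(P[...,1]-.14)<.085))
for lo,hi in((.033,.046),(.055,.1)):
  k,l,st,ce=cv2.connectedComponentsWithStats((m&(z>lo)&(z<hi)).astype(np.uint8))
  for i in range(1,k):
    if st[i,4]>25:
      r=cv2.minAreaRect(P[l==i][:,:2].astype(np.float32));print(lo,st[i,4],np.round(r[0],4),np.round(r[1],4),r[2],np.percentile(z[l==i],[5,50,95]).round(4),ce[i].round(),st[i])
"
```

```text
t 6.08 tcp [0.5079 0.0529 0.2376] yawy 6.9 tilt [-0.001 -0.    -1.   ] F [-0.8 -0.3  1.8] w 0.499
shift mm [58.   2.5 37.6] roll -0.1
0.033 6273 [0.4992 0.139 ] [0.0601 0.1304] 6.956303119659424 [0.0389 0.0402 0.0414] [284.  98.] [ 255   36   59  128 6273]
0.055 425 [0.4954 0.1685] [0.0101 0.0327] 7.299007415771484 [0.0785 0.0876 0.0903] [284.  68.] [278  49  12  39 425]
0.055 361 [0.5032 0.109 ] [0.0097 0.033 ] 6.720897674560547 [0.0865 0.0879 0.0892] [284. 134.] [279 117  11  36 361]
```

View pics/w3.png

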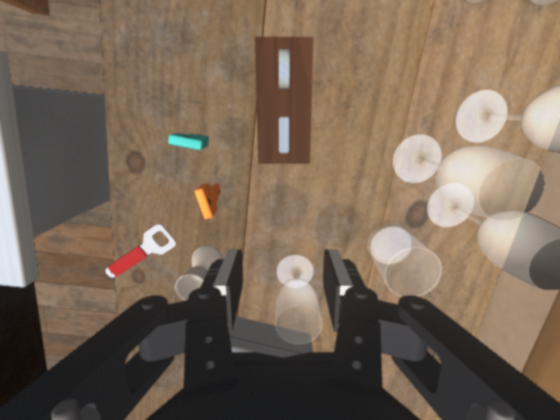

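The wrist view shows the square key at (284,134), flat-topped at z 0.088, and the round key at (284,68). The fingers line up with the stand.

Emit:
step_arm(
  commands=[
    {"fingers": 0, "dx": 0.03, "dy": 0.0025, "dz": 0.02, "roll": 0},
    {"fingers": 0, "dx": 0.056, "dy": 0.0025, "dz": 0.05, "roll": 0},
    {"fingers": 0, "dx": 0.056, "dy": 0.0025, "dz": 0.09, "roll": 0},
    {"fingers": 0, "dx": 0.056, "dy": 0.0025, "dz": 0.13, "roll": 0},
    {"fingers": 0, "dx": 0.056, "dy": 0.0025, "dz": 0.16, "roll": 0},
    {"fingers": 0, "dx": 0.056, "dy": 0.0025, "dz": 0.178, "roll": 0},
    {"fingers": 0, "dx": 0.056, "dy": 0.0025, "dz": 0.183, "roll": 0},
    {"fingers": 0, "dx": 0.056, "dy": 0.0025, "dz": 0.183, "roll": 0},
  ],
)

```text
time: 7.12
tool_pos: [0.5047, 0.1096, 0.0559]
tcp_rot: [2.083, 2.351, 0.001]
wrist_force: [0.4, 0.5, 1.0]
width: 0.498
grip_force: 0.0
```

```bash
python3 -c "
from h import *
to([.5032,.109,.054],6.9)"
```

```text
t 7.12 tcp [0.5047 0.1096 0.0559] yawy 6.9 tilt [ 0.001  0.    -1.   ] F [0.4 0.5 1. ] w 0.498
shift mm [-0.4 -1.5  1.9] roll 0.0
```

Emit:
step_arm(
  commands=[
    {"fingers": 0, "dx": 0, "dy": -0.0015, "dz": 0.001, "roll": 0},
    {"fingers": 1, "dx": 0, "dy": -0.0015, "dz": 0.001, "roll": 0},
    {"fingers": 1, "dx": 0, "dy": -0.0015, "dz": 0.001, "roll": 0},
    {"fingers": 1, "dx": 0, "dy": -0.0015, "dz": 0.001, "roll": 0},
    {"fingers": 1, "dx": 0, "dy": -0.0015, "dz": 0.001, "roll": 0},
    {"fingers": 1, "dx": 0, "dy": -0.0015, "dz": 0.001, "roll": 0},
  ],
  squeeze=80,
)

```text
time: 7.88
tool_pos: [0.5029, 0.1097, 0.0549]
tcp_rot: [2.082, 2.352, 0.001]
wrist_force: [-1.2, -0.4, 5.7]
width: 0.107
grip_force: 78.1
```

Emit:
step_arm(
  commands=[
    {"fingers": 1, "dx": 0, "dy": 0, "dz": -0.02, "roll": 0},
    {"fingers": 1, "dx": 0, "dy": 0, "dz": -0.05, "roll": 0},
    {"fingers": 1, "dx": 0, "dy": 0, "dz": -0.09, "roll": 0},
    {"fingers": 1, "dx": 0, "dy": 0, "dz": -0.13, "roll": 0},
    {"fingers": 1, "dx": 0, "dy": 0, "dz": -0.15, "roll": 0},
    {"fingers": 1, "dx": 0, "dy": 0, "dz": -0.15, "roll": 0},
  ],
)

```text
time: 8.62
tool_pos: [0.5038, 0.1098, 0.206]
tcp_rot: [2.081, 2.35, 0.005]
wrist_force: [0.1, 0.8, 0.0]
width: 0.102
grip_force: 78.7
```

```bash
python3 -c "
from h import *
to([.484,-.320,.21],-9)"
```

```text
t 8.62 tcp [0.5038 0.1098 0.206 ] yawy 7.0 tilt [ 0.004  0.001 -1.   ] F [0.1 0.8 0. ] w 0.102
shift mm [-424.3  -71.8   -4.4] roll 16.0
```

Emit:
step_arm(
  commands=[
    {"fingers": 1, "dx": -0.055, "dy": -0.009, "dz": -0.004, "roll": 2},
    {"fingers": 1, "dx": -0.11, "dy": -0.018, "dz": -0.004, "roll": 4},
    {"fingers": 1, "dx": -0.165, "dy": -0.028, "dz": -0.004, "roll": 6},
    {"fingers": 1, "dx": -0.22, "dy": -0.037, "dz": -0.004, "roll": 8},
    {"fingers": 1, "dx": -0.275, "dy": -0.046, "dz": -0.004, "roll": 10},
    {"fingers": 1, "dx": -0.33, "dy": -0.056, "dz": -0.004, "roll": 12},
    {"fingers": 1, "dx": -0.38, "dy": -0.064, "dz": -0.004, "roll": 14},
    {"fingers": 1, "dx": -0.424, "dy": -0.072, "dz": -0.004, "roll": 16},
  ],
)

```text
time: 9.62
tool_pos: [0.4811, -0.3213, 0.2057]
tcp_rot: [-2.389, -2.035, 0.001]
wrist_force: [0.5, 0.7, -0.2]
width: 0.109
grip_force: 78.7
```

Emit:
step_arm(
  commands=[
    {"fingers": 1, "dx": 0, "dy": 0, "dz": 0, "roll": 0},
    {"fingers": 1, "dx": 0, "dy": 0, "dz": 0, "roll": 0},
    {"fingers": 1, "dx": 0, "dy": 0, "dz": 0, "roll": 0},
    {"fingers": 1, "dx": 0, "dy": 0, "dz": 0, "roll": 0},
  ],
)

```text
time: 10.12
tool_pos: [0.4826, -0.3188, 0.2081]
tcp_rot: [-2.388, -2.041, -0.0]
wrist_force: [0.3, -0.0, -0.8]
width: 0.109
grip_force: 78.7
```

```bash
cat >> h.py <<'E'
def hole(im,d,c,guess):
    K=np.array(c['intrinsics']);q=c['world_to_cam']@np.r_[guess,1]
    gu,gv=int(K[0,2]-K[0,0]*q[0]/q[2]),int(K[1,2]+K[1,1]*q[1]/q[2])
    s=22;I=im[gv-s:gv+s,gu-s:gu+s].astype(int);m=I[...,2]-I[...,0]>40
    v,u=np.nonzero(m);h=cv2.convexHull(np.c_[u,v].astype(np.int32));e=cv2.fitEllipse(h)
    C=np.linalg.inv(c['world_to_cam'])[:3,3]
    for n,(a,b) in {'ell':e[0],'box':((u.min()+u.max())/2,(v.min()+v.max())/2)}.items():
        r=pw(c,d,a+gu-s,b+gv-s,1.)-C;print(n,a+gu-s,b+gv-s,'keyhole',(C+r*(.074-C[2])/r[2]).round(4))
E
python3 -c "
from h import *
to([.491,-.2757,.14],-9)
im,d,c=snap('wrist','w4.png')
print(d.shape);hole(im,d,c,[.491,-.276,.074]);boxmeas(im,d,c)
D=np.load('w2.npz');c2={'intrinsics':D['K'],'world_to_cam':D['W']};hole(D['im'],D['d'],c2,[.491,-.276,.074])
"
```

```text
t 10.12 tcp [ 0.4826 -0.3188  0.2081] yawy -8.9 tilt [-0.  0. -1.] F [ 0.3 -0.  -0.8] w 0.109
shift mm [43.9  1.6 68.1] roll 0.1
(420, 560)
ell 283.3191452026367 150.48672485351562 keyhole [ 0.4911 -0.2761  0.074 ]
box 283.0 150.5 keyhole [ 0.4908 -0.2761  0.074 ]
box [ 0.4943 -0.2563] [0.1703 0.1503] 80.76490020751953 z 0.07015668309540704
tab 686 [ 0.5006 -0.2159] [0.0108 0.0357] 80.90262603759766 z [0.0948 0.0985 0.0998] [284.  76.]
ell 283.0890235900879 160.1799259185791 keyhole [ 0.4912 -0.2762  0.074 ]
box 283.0 160.0 keyhole [ 0.4911 -0.276   0.074 ]
```

View pics/w4.png

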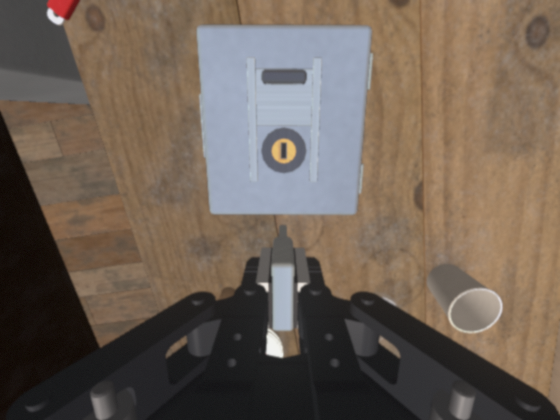

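The wrist view shows the key held upright: head at (283,297), blade tip at (283,230), keyhole at (283,150). I check the key's offset in the hand.

```bash
python3 -c "
from h import *
s=read_state();M=R.from_rotvec(s['tcp_rot']).as_matrix()
im,d,c=snap('wrist');P=(world(c,d)-s['tool_pos'])@M
for v in range(222,336,6): print(v,im[v,283].tolist(),P[v,283].round(4))
b=P[255:340,250:320];m=(b[...,2]<-.028)&(b[...,2]>-.04)&(abs(b[...,1])<.007)&(abs(b[...,0])<.03)
Q=b[m];print('head x',np.percentile(Q[:,0],[1,50,99]),'y',np.percentile(Q[:,1],[1,50,99]),'z',np.median(Q[:,2]))
t=P[220:256,270:296];m=(t[...,2]>.0)&(t[...,2]<.06);Q=t[m];print('blade',len(Q),Q.min(0),Q.max(0),np.median(Q,0))
g=im[222:258:4,270:298].mean(2).astype(int);print(g)
"
```

```text
222 [99, 118, 139] [-0.0545  0.0017  0.2084]
228 [85, 89, 90] [0.0066 0.0013 0.0325]
234 [86, 88, 90] [0.0067 0.0013 0.0223]
240 [85, 89, 90] [ 0.0164  0.0012 -0.0086]
246 [85, 88, 91] [ 0.0163  0.0012 -0.0154]
252 [84, 87, 89] [ 0.0165  0.0012 -0.0222]
258 [84, 88, 90] [ 0.0172  0.0012 -0.0292]
264 [130, 134, 136] [ 0.0158  0.0012 -0.032 ]
270 [199, 185, 174] [ 0.0141  0.0011 -0.0339]
276 [199, 184, 174] [ 0.0109  0.0012 -0.0332]
282 [199, 184, 174] [ 0.0082  0.0012 -0.0335]
288 [198, 183, 173] [ 0.0052  0.0012 -0.0333]
294 [199, 184, 173] [ 0.0027  0.0012 -0.0341]
300 [199, 184, 174] [-0.0012  0.0012 -0.0327]
306 [198, 184, 173] [-0.0034  0.0012 -0.0338]
312 [198, 184, 173] [-0.0068  0.0012 -0.0333]
318 [199, 184, 173] [-0.0104  0.0012 -0.0327]
324 [198, 183, 172] [-0.0135  0.0012 -0.0328]
330 [150, 152, 153] [-0.2191  0.0018  0.2086]
head x [-0.01573659  0.00313448  0.01669779] y [-0.00633162  0.00072589  0.00690979] z -0.033217739766475476
blade 100 [ 0.0060032  -0.00271677  0.01143991] [0.00999585 0.0046512  0.03888953] [0.00658719 0.00096437 0.02792827]
[[106 107 108 100  93  8
[... 329 characters left out ...]
108 106 104 104 103 102  94  83  84  87  88  86  88  88  88  88  97 110
  117 117 116 115 115 115 114 112 109 107]
 [100 100 102 101  96  91  88  87  86  86  85  86  86  86  86  86  87  88
   88  91  96 106 115 117 118 115 113 111]
 [ 95  97  99  95  90  87  86  86  86  85  87  87  87  86  86  87  87  86
   86  86  85  87  95 109 117 119 117 113]
 [ 89  86  90  89  87  86  86  86  86  87  87  87  88  88  88  88  88  89
   88  89  86  86  91 101 112 114 115 113]
 [ 81  72  76  84  88  89  88  87  88  88  88  87  87  87  87  86  87  85
   86  86  85  83  77  67  64  80  91  93]
 [ 75  71  82  87  87  85  87  86  86  87  86  87  88  87  87  87  87  87
   87  86  85  84  80  73  63  72  87  92]]
```

```bash
python3 -c "
from h import *
to([.4903,-.2762,.13],-9.1)"
```

```text
t 10.22 tcp [ 0.4827 -0.3192  0.2084] yawy -9.0 tilt [ 0. -0. -1.] F [ 0.  -0.6 -0.3] w 0.107
shift mm [43.6  0.8 78.4] roll 0.1
```

Emit:
step_arm(
  commands=[
    {"fingers": 1, "dx": 0.02, "dy": 0.0005, "dz": 0.0, "roll": 0.2},
    {"fingers": 1, "dx": 0.036, "dy": 0.001, "dz": 0.02, "roll": 0.2},
    {"fingers": 1, "dx": 0.0433, "dy": 0.001, "dz": 0.045, "roll": 0.2},
    {"fingers": 1, "dx": 0.0433, "dy": 0.001, "dz": 0.065, "roll": 0.2},
    {"fingers": 1, "dx": 0.0433, "dy": 0.001, "dz": 0.077, "roll": 0.2},
    {"fingers": 1, "dx": 0.0433, "dy": 0.001, "dz": 0.077, "roll": 0.2},
    {"fingers": 1, "dx": 0.0433, "dy": 0.001, "dz": 0.077, "roll": 0.2},
    {"fingers": 1, "dx": 0.0433, "dy": 0.001, "dz": 0.077, "roll": 0.2},
  ],
)

```text
time: 11.22
tool_pos: [0.4909, -0.2781, 0.1324]
tcp_rot: [2.392, 2.034, 0.001]
wrist_force: [0.0, -0.5, -0.3]
width: 0.102
grip_force: 78.7
```

```bash
python3 -c "
from h import *
to([.4903,-.2762,.13],-9.1)"
```

```text
t 11.22 tcp [ 0.4909 -0.2781  0.1324] yawy -9.3 tilt [ 0.002 -0.001 -1.   ] F [ 0.  -0.5 -0.3] w 0.102
shift mm [ 1.8 -0.9  2.4] roll -0.2
```

```bash
python3 -c "
from h import *
for i in range(6):
    im,d,c=snap('wrist');s=read_state();print(s['tool_pos'].round(4),R.from_rotvec(s['tcp_rot']).as_matrix()[:,1].round(4))
cv2.imwrite('pics/w5c.png',cv2.resize(im[130:270,225:345],None,fx=4,fy=4,interpolation=cv2.INTER_CUBIC))
"
```

```text
[ 0.4908 -0.278   0.1323] [ 0.987  -0.1609  0.0016]
[ 0.4907 -0.2779  0.1321] [ 0.987  -0.1609  0.0013]
[ 0.4906 -0.2778  0.132 ] [ 0.987  -0.1608  0.0011]
[ 0.4905 -0.2777  0.1318] [ 9.870e-01 -1.608e-01  8.000e-04]
[ 0.4904 -0.2776  0.1317] [ 9.870e-01 -1.606e-01  6.000e-04]
[ 0.4903 -0.2775  0.1315] [ 9.870e-01 -1.606e-01  4.000e-04]
```

View pics/w5c.png

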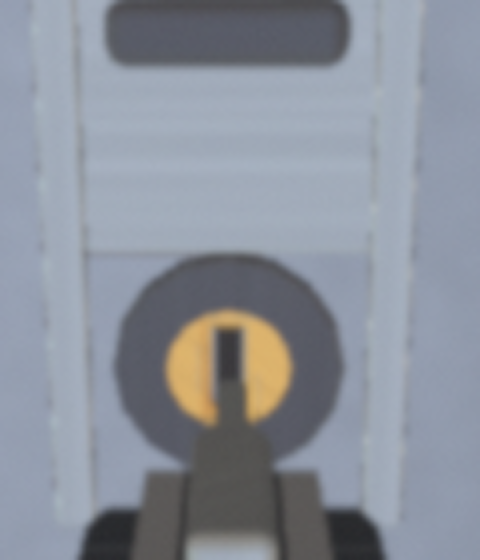

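The crop shows the slot just ahead of the blade tip and in line within about 0.3 mm; the arm is still creeping to its target. I let it settle.

Emit:
step_arm(
  commands=[
    {"fingers": 1, "dx": 0, "dy": 0, "dz": 0, "roll": 0},
    {"fingers": 1, "dx": 0, "dy": 0, "dz": 0, "roll": 0},
    {"fingers": 1, "dx": 0, "dy": 0, "dz": 0, "roll": 0},
    {"fingers": 1, "dx": 0, "dy": 0, "dz": 0, "roll": 0},
    {"fingers": 1, "dx": 0, "dy": 0, "dz": 0, "roll": 0},
    {"fingers": 1, "dx": 0, "dy": 0, "dz": 0, "roll": 0},
    {"fingers": 1, "dx": 0, "dy": 0, "dz": 0, "roll": 0},
    {"fingers": 1, "dx": 0, "dy": 0, "dz": 0, "roll": 0},
  ],
)

```text
time: 12.52
tool_pos: [0.4902, -0.2774, 0.1313]
tcp_rot: [2.393, 2.035, -0.0]
wrist_force: [-0.0, -0.2, 0.1]
width: 0.103
grip_force: 78.7
```

```bash
python3 -c "
from h import *
to([.4903,-.2762,.122],-9.1)"
```

```text
t 12.53 tcp [ 0.4902 -0.2774  0.1313] yawy -9.2 tilt [ 0. -0. -1.] F [-0.  -0.2  0.1] w 0.103
shift mm [ 1.2 -0.1  9.3] roll -0.1
```

Emit:
step_arm(
  commands=[
    {"fingers": 1, "dx": 0.0012, "dy": 0, "dz": 0.004, "roll": 0},
    {"fingers": 1, "dx": 0.0012, "dy": 0, "dz": 0.008, "roll": 0},
    {"fingers": 1, "dx": 0.0012, "dy": 0, "dz": 0.011, "roll": 0},
    {"fingers": 1, "dx": 0.0012, "dy": 0, "dz": 0.014, "roll": 0},
    {"fingers": 1, "dx": 0.0012, "dy": 0, "dz": 0.017, "roll": 0},
    {"fingers": 1, "dx": 0.0012, "dy": 0, "dz": 0.019, "roll": 0},
    {"fingers": 1, "dx": 0.0012, "dy": 0, "dz": 0.019, "roll": 0},
    {"fingers": 1, "dx": 0.0012, "dy": 0, "dz": 0.019, "roll": 0},
  ],
)

```text
time: 13.52
tool_pos: [0.4905, -0.2763, 0.1124]
tcp_rot: [2.393, 2.035, 0.0]
wrist_force: [0.2, 0.1, -0.2]
width: 0.101
grip_force: 78.7
```

It is in the slot without force. I push on with a small wiggle along y.

Emit:
step_arm(
  commands=[
    {"fingers": 1, "dx": 0.0008, "dy": 0, "dz": 0.003, "roll": 0},
    {"fingers": 1, "dx": -0.0008, "dy": 0, "dz": 0.005, "roll": 0},
    {"fingers": 1, "dx": 0.0008, "dy": 0, "dz": 0.007, "roll": 0},
    {"fingers": 1, "dx": -0.0008, "dy": 0, "dz": 0.009, "roll": 0},
    {"fingers": 1, "dx": 0.0008, "dy": 0, "dz": 0.011, "roll": 0},
    {"fingers": 1, "dx": -0.0008, "dy": 0, "dz": 0.012, "roll": 0},
    {"fingers": 1, "dx": 0.0008, "dy": 0, "dz": 0.012, "roll": 0},
    {"fingers": 1, "dx": 0, "dy": 0, "dz": 0.012, "roll": 0},
  ],
)

```text
time: 14.52
tool_pos: [0.4908, -0.2765, 0.1007]
tcp_rot: [2.392, 2.035, 0.001]
wrist_force: [0.1, -0.5, 4.3]
width: 0.108
grip_force: 79.4
```

Emit:
step_arm(
  commands=[
    {"fingers": 1, "dx": 0.0008, "dy": 0, "dz": 0.002, "roll": 0},
    {"fingers": 1, "dx": -0.0008, "dy": 0, "dz": 0.004, "roll": 0},
    {"fingers": 1, "dx": 0.0008, "dy": 0, "dz": 0.006, "roll": 0},
    {"fingers": 1, "dx": -0.0008, "dy": 0, "dz": 0.008, "roll": 0},
    {"fingers": 1, "dx": 0.0008, "dy": 0, "dz": 0.01, "roll": 0},
    {"fingers": 1, "dx": -0.0008, "dy": 0, "dz": 0.011, "roll": 0},
    {"fingers": 1, "dx": 0.0008, "dy": 0, "dz": 0.012, "roll": 0},
    {"fingers": 1, "dx": 0, "dy": 0, "dz": 0.012, "roll": 0},
  ],
)

```text
time: 15.52
tool_pos: [0.4905, -0.2759, 0.0889]
tcp_rot: [-2.393, -2.035, -0.001]
wrist_force: [-0.4, 3.5, 7.3]
width: 0.104
grip_force: 80.2
```

```bash
cat > k.py <<'E'
from h import *
s=read_state();M=R.from_rotvec(s['tcp_rot']).as_matrix()
im,d,c=snap('wrist');P=world(c,d);L=(P-s['tool_pos'])@M
m=np.zeros(d.shape,bool);m[255:340,250:320]=1;m&=(L[...,2]<-.02)&(L[...,2]>-.045)&(abs(L[...,1])<.004)&(abs(L[...,0])<.014)
print('tcp',s['tool_pos'].round(4),'F',s['wrist_force'].round(1),'tau',s['torque'].round(2),'head top z',np.median(P[m][:,2]).round(4),'rel',np.median(L[m][:,2]).round(4),s['time'])
E
python3 k.py
```

```text
tcp [ 0.4905 -0.2759  0.0889] F [-0.4  3.5  7.3] tau [0.76 0.12 0.  ] head top z 0.122 rel -0.0331 15.525
```

Head top is at 0.122, as expected for home. I press a little to confirm it has bottomed.

Emit:
step_arm(
  commands=[
    {"fingers": 1, "dx": 0.0006, "dy": 0, "dz": 0.001, "roll": 0},
    {"fingers": 1, "dx": -0.0006, "dy": 0, "dz": 0.002, "roll": 0},
    {"fingers": 1, "dx": 0.0, "dy": 0, "dz": 0.0025, "roll": 0},
    {"fingers": 1, "dx": 0.0, "dy": 0, "dz": 0.0025, "roll": 0},
  ],
)

```text
time: 16.08
tool_pos: [0.4908, -0.2759, 0.0887]
tcp_rot: [-2.393, -2.035, -0.001]
wrist_force: [-6.2, 4.8, 20.1]
width: 0.103
grip_force: 82.1
```

```bash
python3 k.py
```

```text
tcp [ 0.4908 -0.2759  0.0887] F [-6.2  4.8 20.1] tau [ 1.08  1.02 -0.05] head top z 0.1219 rel -0.0332 16.075
```

Emit:
step_arm(
  commands=[
    {"fingers": 1, "dx": 0, "dy": 0, "dz": -0.0015, "roll": 4},
    {"fingers": 1, "dx": 0, "dy": 0, "dz": -0.0015, "roll": 10},
    {"fingers": 1, "dx": 0, "dy": 0, "dz": -0.0015, "roll": 17},
    {"fingers": 1, "dx": 0, "dy": 0, "dz": -0.0015, "roll": 24},
    {"fingers": 1, "dx": 0, "dy": 0, "dz": -0.0015, "roll": 31},
    {"fingers": 1, "dx": 0, "dy": 0, "dz": -0.0015, "roll": 38},
    {"fingers": 1, "dx": 0, "dy": 0, "dz": -0.0015, "roll": 45},
    {"fingers": 1, "dx": 0, "dy": 0, "dz": -0.0015, "roll": 45},
  ],
)

```text
time: 17.12
tool_pos: [0.4905, -0.2761, 0.0888]
tcp_rot: [-2.99, -0.963, -0.0]
wrist_force: [-2.8, 2.5, 13.5]
width: 0.104
grip_force: 80.8
```

```bash
python3 k.py; python3 -c "
from h import *
to([.4903,-.2762,.0888],-99)"
```

```text
tcp [ 0.4905 -0.2761  0.0888] F [-2.8  2.5 13.5] tau [0.63 0.51 0.08] head top z 0.122 rel -0.0332 17.125
t 17.18 tcp [ 0.4906 -0.2761  0.0888] yawy -54.2 tilt [ 0.  0. -1.] F [-2.2  3.3 13.3] w 0.106
shift mm [-0.3 -0.1  0. ] roll 44.8
```

Emit:
step_arm(
  commands=[
    {"fingers": 1, "dx": 0, "dy": 0, "dz": 0, "roll": 7},
    {"fingers": 1, "dx": 0, "dy": 0, "dz": 0, "roll": 14},
    {"fingers": 1, "dx": 0, "dy": 0, "dz": 0, "roll": 21},
    {"fingers": 1, "dx": 0, "dy": 0, "dz": 0, "roll": 28},
    {"fingers": 1, "dx": 0, "dy": 0, "dz": 0, "roll": 35},
    {"fingers": 1, "dx": 0, "dy": 0, "dz": 0, "roll": 42},
    {"fingers": 1, "dx": 0, "dy": 0, "dz": 0, "roll": 48},
    {"fingers": 1, "dx": 0, "dy": 0, "dz": 0, "roll": 48},
  ],
)

```text
time: 18.18
tool_pos: [0.4904, -0.2759, 0.0888]
tcp_rot: [-3.123, 0.336, 0.001]
wrist_force: [-4.2, 3.9, 13.8]
width: 0.104
grip_force: 80.9
```

```bash
python3 k.py; python3 -c "
from h import *
to([.4903,-.2762,.0888],-99)"
```

```text
tcp [ 0.4904 -0.2759  0.0888] F [-4.2  3.9 13.8] tau [0.69 0.63 0.08] head top z 0.1219 rel -0.0331 18.175
t 18.23 tcp [ 0.4903 -0.2759  0.0888] yawy -102.2 tilt [-0.     0.001 -1.   ] F [-2.7  4.1 13.2] w 0.108
shift mm [0.  0.3 0. ] roll -3.2
```

Emit:
step_arm(
  commands=[
    {"fingers": 1, "dx": 0, "dy": 0, "dz": 0, "roll": 2},
    {"fingers": 1, "dx": 0, "dy": 0, "dz": 0, "roll": 4},
    {"fingers": 1, "dx": 0, "dy": 0, "dz": 0, "roll": 4},
  ],
)

```text
time: 18.6
tool_pos: [0.4904, -0.2758, 0.0888]
tcp_rot: [-3.109, 0.444, 0.001]
wrist_force: [-3.4, 3.3, 13.2]
width: 0.103
grip_force: 80.9
```

```bash
python3 k.py; python3 -c "
from h import *
to([.4903,-.2762,.0888],-99)"
```

```text
tcp [ 0.4904 -0.2758  0.0888] F [-3.4  3.3 13.2] tau [0.68 0.58 0.11] head top z 0.122 rel -0.0332 18.6
t 18.65 tcp [ 0.4904 -0.2759  0.0888] yawy -106.2 tilt [-0.     0.001 -1.   ] F [-3.6  3.2 14.1] w 0.107
shift mm [0.  0.3 0. ] roll -7.2
```

Emit:
step_arm(
  commands=[
    {"fingers": 1, "dx": 0, "dy": 0, "dz": 0, "roll": 1},
    {"fingers": 1, "dx": 0, "dy": 0, "dz": 0, "roll": 2},
    {"fingers": 1, "dx": 0, "dy": 0, "dz": 0, "roll": 2},
    {"fingers": 1, "dx": 0, "dy": 0, "dz": 0, "roll": 2},
  ],
)

```text
time: 19.15
tool_pos: [0.4905, -0.2757, 0.0888]
tcp_rot: [-3.101, 0.498, 0.001]
wrist_force: [-3.5, 4.0, 14.3]
width: 0.105
grip_force: 80.9
```

```bash
python3 k.py; python3 -c "
from h import *
to([.4903,-.2762,.0888],-99)"
```

```text
tcp [ 0.4905 -0.2757  0.0888] F [-3.5  4.  14.3] tau [0.75 0.59 0.13] head top z 0.1219 rel -0.0331 19.15
t 19.2 tcp [ 0.4904 -0.2757  0.0888] yawy -108.2 tilt [-0.     0.001 -1.   ] F [-3.1  4.3 13.7] w 0.102
shift mm [ 0.   0.5 -0. ] roll -9.2
```

```bash
python3 -c "
from h import *
im,d,c=snap('wrist')
I=im[:,:,:].astype(int);m=np.zeros(d.shape,np.uint8);m[255:345,255:315]=(I.mean(2)>165)[255:345,255:315]
k,l,st,ce=cv2.connectedComponentsWithStats(m);i=1+st[1:,4].argmax();print(cv2.minAreaRect(np.argwhere(l==i)[:,::-1].astype(np.float32)))
cv2.imwrite('pics/w6c.png',cv2.resize(im[130:350,190:380],None,fx=2.7,fy=2.7,interpolation=cv2.INTER_CUBIC))"
```

```text
((284.0, 298.0), (62.0, 16.0), 90.0)
```

View pics/w6c.png

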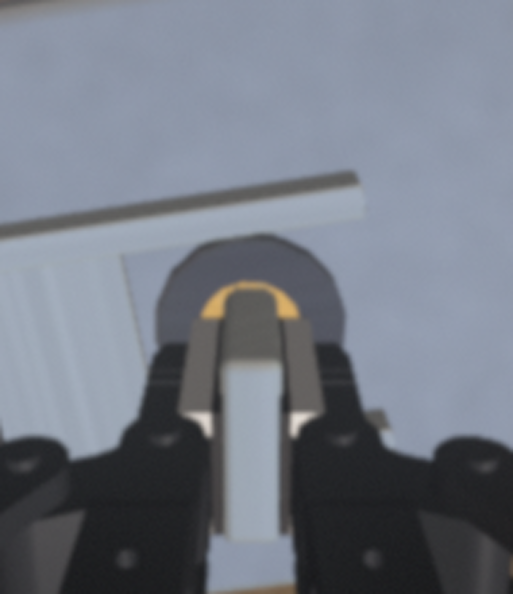

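The key is square in the fingers and about 99° round from rest, so the lock should be at its stop even after the play. The cover is still open and the shoulder is seated.

```bash
python3 -c "
from h import *
print(finish_job())"
```

```text
the job is handed in; nothing more can be done
None
```

I handed the job in with the dust cover clicked open, the square-headed key fully home and turned clockwise about 99° to the lock's stop, and the gripper still holding it; the round key was left in the stand and I saw no contact with the glasses or bar tools.

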